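# Push a handleless drawer out through a hidden hole

### The arm

A 6-joint arm with a two-finger parallel gripper is mounted at the origin on a cart in front of the work surface, level with it; the furniture and walls round the work are solid. World frame = base frame: x ahead of the robot, y to its left, z up, the work surface at z = 0. Lengths are in m, angles in rad, forces in N, time in s.
With the tool pointing down it reaches from about 0.35 to 0.925 m from the base axis. Payload 6.4 kg.
Tool frame: the origin (TCP) lies midway between the tips of the shut fingers; the grasp point (between the pads) lies 19 mm behind it; z points along the fingers, y is the line along which they close (so a half turn about z gives the same grasp; the last joint's range is limited). The gripper opens to 94 mm and grips with 3 to 60 N. Pads are 16 mm wide; open, the fingers measure 119 mm over their backs; the gripper's body (75 mm by 177 mm) begins 78 mm behind the grasp point.
Start: joints at [1.085, 0.245, 1.558, -0, 1.339, -0.174], TCP at [0.199, 0.619, 0.205] pointing down, gripper open.
Joint ranges: [-3.13, 3.13], [-1.02, 2.26], [0.13, 2.54], [-0.95, 4.09], [0.21, 2.88], [-2.74, 2.74]. Speed limits (rad/s): [2.57, 2.57, 3.14, 3.14, 3.14, 3.14].

### API

Orientations are given as [roll, pitch, yaw] about the fixed x, y, z axes, in that order (R = Rz(yaw) Ry(pitch) Rx(roll)).
In Python, from plant import ctrl gives the robot as it stands. The module is installed in compiled form; this text tells all that it offers.
- The arm moves only by the tool move_arm, never from a script. Its arguments are lists of equal length, an entry for each row: "hand": the finger opening in mm, from 0 to 94; "translation": the shift along the world's x, y, z in mm, a list of three; "roll": the turn about the world's z in degrees. A call has exactly 5 rows; each row is the pose to reach, as a shift and turn from the pose commanded when the call began; what a row does not reach only later rows make up. A row lasts 1/8 s, in which the tool goes at most 62.5 mm and 10.7 degrees, less where a joint would pass 70% of its speed; a pose out of reach is approached as far as the arm can. A call with a gripper value outside its range is refused whole. The fingers move at their own pace and stop on an object; "squeeze" is the grip in N (left out, the last holds). Time passes only in rows, so rows that repeat a pose let the fingers close, or fill a call up. It gives the time, the measured TCP pose, the force, the opening and the grip force at its end, in the units of the state.
- ctrl.sense(): the state, without advancing time (a new reading comes with each control period).
- ctrl.read_camera(name): name is "scene" or "top" or "wrist"; returns a dict with "img" (480x640x3 uint8, red, green, blue), "fx", "fy", "cx", "cy" (pixels), "world_from_camera" (4x4, takes a point from camera to world coordinates). Camera axes: x right, y down, z forward; pixel columns grow to the right and rows downward; lengths in m; the calibration is good to about 2 mm. The wrist camera is an equidistant fisheye: a pixel r from the principal point sees the ray r / f radians off the axis. A picture is of the moment at which its call begins. There is no depth.
- ctrl.hand_in(): hands the job in; it is judged then, once.
The state is a dict: "clock": time; "qpos": joint angles; "qd": joint speeds; "joint_efforts": joint torques, N m; "ee_pos": TCP position; "tool_rot": TCP orientation; "ft_force": force on the tool from outside, world axes, zero at the start; "moment": the same for the moment, N m; "width": finger opening in m; "grip_force": force on a finger pad.
Only numpy, scipy, OpenCV 4.12 (cv2) and the standard library are available. Lean on these libraries where they do the work, as an engineer would, in place of code of your own. Each camera call takes 0.05 s, during which the arm holds its last target. There are 200 camera calls.

### The job

The drawer of the small wooden sample box is shut flush and has no handle. Take the standing push tool, sweep its spring pin along the metal plate on the far side of the box (the side towards the kiln) until it drops into the push-out hole there, and push the drawer out far enough to get hold of its front. Then stand the tool upright on the bench clear of the box, let go of it, and pull the drawer fully open to its stop, without tipping the tool or disturbing the things around.

Things in the scene. Friction and masses are not known exactly. Their poses are not given: they have to be found in the camera images.
- box: Fixed wooden sample box, 140 (x) x 170 (y) x 70 mm high. Origin: centre of its underside. Its -x side is the drawer front, its +x side the back, towards the kiln. The back carries an upright metal plate, 6 mm thick, 10 to 60 mm high, outer face at x = +76 mm. The roof (from 61 mm up) overhangs to x = +84 mm, a rail below the plate (under 10 mm high) reaches +78 mm.
- box_back (a point): Middle of the back on the plate's outer face, 35 mm above the bench; axes as the box's. Not the hole: the one push-out hole, 13 mm wide, 16 mm high, has its centre 35 mm above the bench, anywhere from y = -22 to +22 mm here. The plate is otherwise smooth and unbroken from y = -40 to +40 mm. The shut drawer's back wall is 13 mm in from the outer face.
- drawer (a joint): How far the drawer is out, m: 0 shut (front flush with the box), 0.095 fully open at its stop. It moves along the box's -x, needs about 2.5 N and stays where it is left. Open-topped inside; three dishes are fixed in its rear half.
- drawer_front (a point): Middle of the top edge of the drawer's front wall, 58 mm above the bench, moving with the drawer. The wall is 8 mm thick along x, 150 mm wide, 46 mm high; behind it the drawer is free down to its floor (17 mm above the bench) for 70 mm. Shut, the wall is under the box's roof (top 70 mm high), flush with its front edge.
- tool: Push tool, about 0.5 kg, standing loose: dark foot 60 (x) x 46 (y) x 12 mm, square post 16 x 16 mm up to 126 mm high (grip at 70 to 120 mm), and a level barrel with a spring pin along its +x, axis 35 mm above its underside. Origin: centre of the foot's underside, below the post. The barrel (collar 20 mm across) ends at x = +34 mm; the pin, 8 mm across, round end, reaches +112 mm.
- pin_tip (a point): End of the pin when sprung fully out: 112 mm along +x from the tool's origin, 35 mm above its underside; axes as the tool's. This point does not follow the spring's travel: the pin gives way 8 mm into the barrel (about 1 N at first, 4 N fully in) and is then solid.
- wedge: White wedge-shaped rest, 28x44x18 mm, loose on the box's roof; origin at its underside. Leave it there.
- glaze_a: Bystander: small jar, 47 mm across and 61 mm high, in front of the kiln's left corner; origin at its underside.
- glaze_b: Bystander: small jar, 47 mm across and 65 mm high, beside the kiln; origin at its underside.
- slip: Bystander: narrow bottle, 48 mm across and 165 mm high, beside the kiln; origin at its underside.
- jar_x: Bystander: small jar, 47 mm across and 57 mm high, in front of the kiln; origin at its underside.
- jar_y: Bystander: small dropper bottle, 31 mm across and 66 mm high, in front of the kiln; origin at its underside.
- block: Bystander: low block with three pointed burnishers, 24x60x92 mm, left at the back; origin at its underside.

How it is judged:
By the outcome, as a careful person would: the job done as asked, in the order asked, and still so for the second after the job is handed in, with the robot touching nothing.
It also fails if it takes over 58 s, if anything falls off the work surface, if the arm or the gripper's body presses on something with over 40 N, if the wrist force passes 120 N, or if a joint passes its speed limit or range.

## Working session

There is one attempt and no reset: what is moved stays moved. The work goes in short steps, Python scripts to look and compute and a tool call to move; the robot and the scene stay as the last step left them, time stands still between calls to the robot, and variables do not carry over. Pictures are saved under pics/ and viewed, at most 10 in all, crops included, and the job is handed in when it is done.

Besides the shell and the picture viewer there is one more tool, called after "Request:" as name(argument=value, ...) on one line, values as JSON. move_arm: Moves the arm, as the interface text tells. Its arguments: {"type":"object","properties":{"hand":{"type":"array","items":{"type":"number"}},"translation":{"type":"array","items":{"type":"array","items":{"type":"number"}}},"roll":{"type":"array","items":{"type":"number"}},"squeeze":{"type":"number"}},"required":["hand","translation","roll"]}

```bash
mkdir -p pics
python3 - <<'E'
from plant import ctrl
import cv2,numpy as np
for n in("scene","top"):
    d=ctrl.read_camera(n);cv2.imwrite(f"pics/{n}0.png",d["img"][:,:,::-1])
    print(n,d["fx"],d["cx"],d["cy"],np.round(d["world_from_camera"],4).tolist())
s=ctrl.sense();print(s)
E
```

```text
scene 469.85524208469417 326.80540076037266 242.31113264374855 [[0.806, -0.4037, 0.4328, 0.0039], [-0.5919, -0.5545, 0.5849, -0.8616], [0.0039, -0.7277, -0.6859, 0.8773], [0.0, 0.0, 0.0, 1.0]]
top 613.9770209915841 325.89026420703095 236.7399374493137 [[0.0099, -0.9977, 0.0668, 0.4069], [-1.0, -0.0098, 0.0015, -0.1743], [-0.0009, -0.0668, -0.9978, 1.692], [0.0, 0.0, 0.0, 1.0]]
{'clock': 0.1, 'qpos': array([ 1.08491093e+00,  2.45755981e-01,  1.55887956e+00, -3.21358044e-05,
        1.33872214e+00, -1.74078842e-01]), 'qd': array([-0.00074539,  0.00037323, -0.00268035,  0.00203712,  0.00010974,
        0.0010346 ]), 'joint_efforts': array([-1.64314366e-03, -4.16920459e+01, -3.15523374e+01,  6.86254352e-02,
        3.10242455e-02, -7.65076493e-05]), 'ee_pos': array([0.19913638, 0.61816962, 0.2044548 ]), 'tool_rot': array([-3.13984889e+00, -2.74915347e-04,  2.82979328e+00]), 'ft_force': array([0.26399855, 0.50972691, 0.03435978]), 'moment': array([-0.02103154, -0.00282153,  0.05931433]), 'grip_force': 0.0, 'width': 0.0941729129064216}
```

View pics/scene0.png

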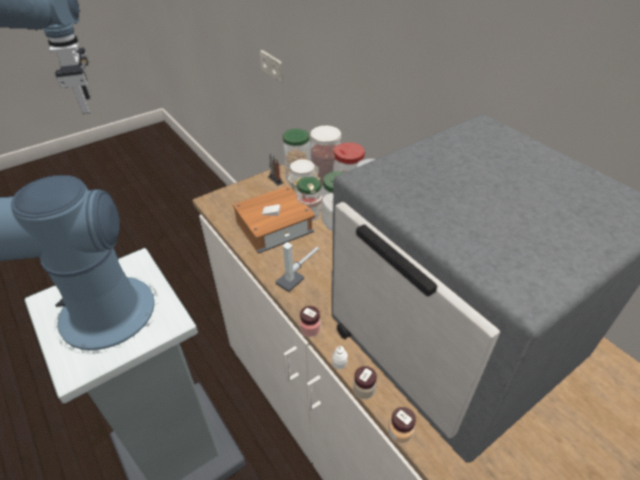

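View pics/top0.png

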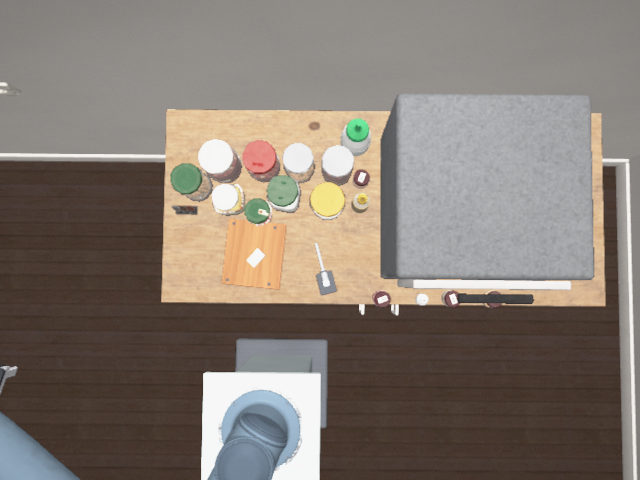

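The scene shows the box at about (275,215), its metal plate facing the tool, and the tool at (290,275). In the top view the box roof spans (225,222)–(285,288). The tool foot is at (326,283) with its pin pointing to (318,245). Enlarging both.

Run:
```python
import cv2
a=cv2.imread("pics/top0.png")[200:300,215:345];cv2.imwrite("pics/t1.png",cv2.resize(a,None,fx=6,fy=6,interpolation=cv2.INTER_CUBIC))
a=cv2.imread("pics/scene0.png")[180:300,225:345];cv2.imwrite("pics/s1.png",cv2.resize(a,None,fx=5,fy=5,interpolation=cv2.INTER_CUBIC))
```

```text
(no output)
```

View pics/t1.png

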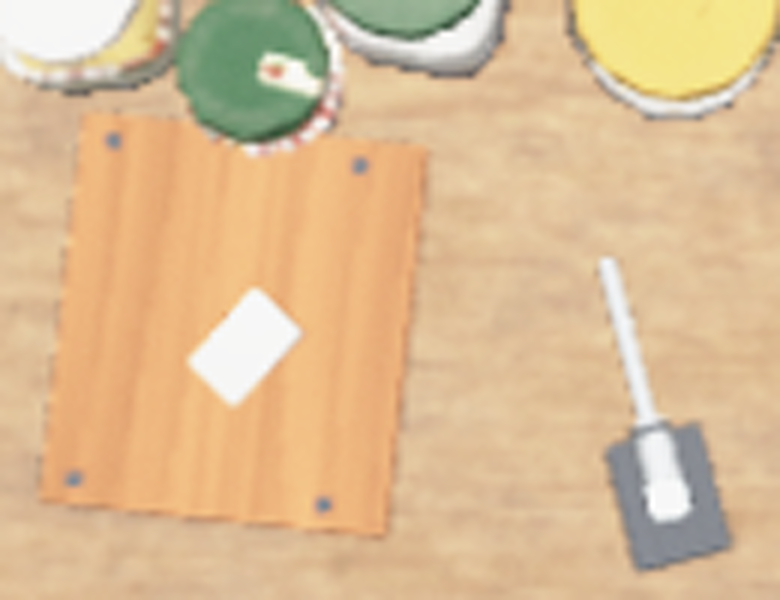

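View pics/s1.png

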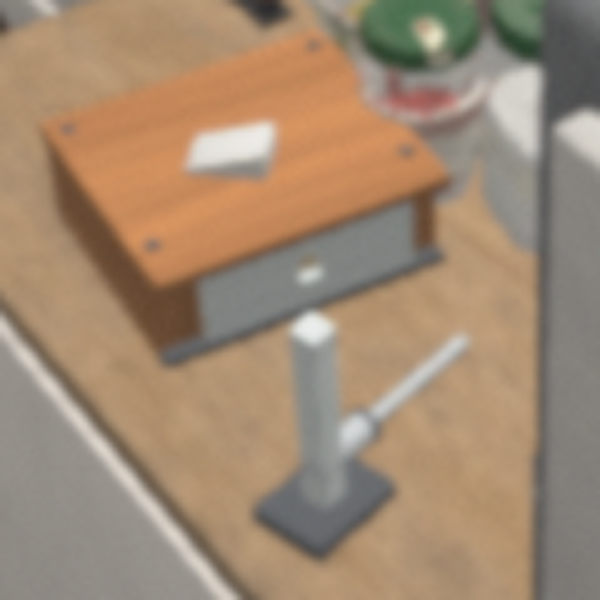

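The top crop shows the roof corners at (82,115), (428,148), (385,535), (42,500), the foot corners at (608,450), (700,424), (732,546), (640,570), and the pin tip at (607,260). The scene crop shows a light mark on the plate at (309,270), probably the hole.

```bash
cat > h.py <<'E'
import numpy as np
from plant import ctrl
def ray(d,uv):
    M=d["world_from_camera"];r=M[:3,:3]@[(uv[0]-d["cx"])/d["fx"],(uv[1]-d["cy"])/d["fy"],1.]
    return M[:3,3],r
def onz(d,uv,z):
    o,r=ray(d,uv);return o+r*(z-o[2])/r[2]
E
python3 - <<'E'
from h import *
np.set_printoptions(precision=4,suppress=True)
t=ctrl.read_camera("top");s=ctrl.read_camera("scene")
T=lambda p,z:onz(t,(215+(p[0]-2.5)/6,200+(p[1]-2.5)/6),z)
S=lambda p,z:onz(s,(225+(p[0]-2)/5,180+(p[1]-2)/5),z)
c=np.array([T(p,.07) for p in [(82,115),(428,148),(385,535),(42,500)]])
c2=np.array([S(p,.07) for p in [(318,30),(450,183),(160,285),(45,125)]])
for q in(c,c2):
    a=(q[1]+q[2]-q[0]-q[3])/2;b=(q[0]+q[3]*0+q[1]-q[2]-q[3])/2
    print("roof",q[:,:2].tolist(),"size",np.linalg.norm(a),np.linalg.norm(b),"yaw",np.degrees(np.arctan2(a[1],a[0])),np.degrees(np.arctan2(b[1],b[0]))-90, q.mean(0))
f=np.array([T(p,.012) for p in [(608,450),(700,424),(732,546),(640,570)]]);print("foot",f.mean(0));a=f[0]+f[1]-f[2]-f[3];print("yaw",np.degrees(np.arctan2(a[1],a[0])))
tip=T((607,260),.037);print("tip",tip,"tip-foot",np.degrees(np.arctan2(*(tip-f.mean(0))[[1,0]])),np.linalg.norm((tip-f.mean(0))[:2]))
print("posttop",T((668,500),.126),S((313,327),.126),"scenetip",S((463,340),.037))
# hole on plate plane
for q in(c,c2):
    a=(q[1]+q[2]-q[0]-q[3]);a/=np.linalg.norm(a);m=(q[1]+q[2])/2;p0=m-a*.008
    o,r=ray(s,(225+(309-2)/5,180+(270-2)/5));P=o+r*((p0-o)@a)/(r@a);b=np.array([-a[1],a[0],0])
    print("backmid",p0,"hole",P,"y",(P-p0)@b,"axis",a)
E
```

```text
roof [[0.5607549046217171, 0.08768152391615092], [0.5476158457948452, -0.06553811360085442], [0.37700400775989135, -0.04909922859468496], [0.3908244016960505, 0.10176173363075375]] size 0.15263667910516018 0.1709535763954026 yaw -95.06653374286975 -95.12111464854385 [0.469  0.0187 0.07  ]
roof [[0.5641825101785866, 0.0833817074047003], [0.5469892123537986, -0.07241586960658186], [0.3818781568906274, -0.05140257858288644], [0.39621813468285777, 0.09801666400426401]] size 0.15342070788922285 0.16748883564813075 yaw -95.89854855329983 -96.10897190242358 [0.4723 0.0144 0.07  ]
foot [ 0.3942 -0.174   0.012 ]
yaw 15.417894821875747
tip [ 0.5007 -0.1446  0.037 ] tip-foot 15.43513197086319 0.11043068756126315
posttop [ 0.394  -0.1732  0.126 ] [ 0.3984 -0.1743  0.126 ] scenetip [ 0.5023 -0.1465  0.037 ]
backmid [ 0.463  -0.0493  0.07  ] hole [ 0.4699 -0.05    0.0322] y 0.006942266026742079 axis [-0.0883 -0.9961  0.    ]
backmid [ 0.4653 -0.054   0.07  ] hole [ 0.4675 -0.0542  0.0365] y 0.0022638345148623083 axis [-0.1028 -0.9947  0.    ]
```

Request:
move_arm(hand=[94,94,94,94,94], translation=[[40,-45,10],[80,-92,20],[120,-140,30],[160,-188,40],[200,-236,45]], roll=[-10,-20,-30,-40,-50], squeeze=25)

```text
clock: 0.82
ee_pos: [0.3994, 0.3825, 0.251]
tool_rot: [3.14, -0.0, 1.952]
ft_force: [0.8, 0.3, -0.0]
width: 0.094
grip_force: 0.0
```

Request:
move_arm(hand=[94,94,94,94,94], translation=[[0,-60,0],[0,-120,0],[0,-180,0],[0,-240,0],[0,-300,0]], roll=[-6.7,-6.7,-6.7,-6.7,-6.7])

```text
clock: 1.45
ee_pos: [0.3979, 0.0823, 0.2504]
tool_rot: [3.141, 0.0, 1.841]
ft_force: [0.8, -0.1, 0.2]
width: 0.094
grip_force: 0.0
```

Request:
move_arm(hand=[94,94,94,94,94], translation=[[0,-60,0],[-1,-120,0],[-2,-180,-10],[-3,-240,-30],[-3,-256,-60]], roll=[0,0,0,0,0])

```text
clock: 2.08
ee_pos: [0.3953, -0.1754, 0.1906]
tool_rot: [3.14, 0.002, 1.836]
ft_force: [-0.1, 0.4, 0.2]
width: 0.0937
grip_force: 0.0
```

Request:
move_arm(hand=[94,94,94,94,94], translation=[[0,1,-35],[0,1,-70],[0,1,-100],[0,1,-112],[0,1,-112]], roll=[0,0,0,0,0])

```text
clock: 2.7
ee_pos: [0.395, -0.1708, 0.0781]
tool_rot: [-3.141, -0.001, 1.84]
ft_force: [-0.5, -1.0, 0.3]
width: 0.0941
grip_force: 0.0
```

Run:
```python
from h import *
import cv2
d=ctrl.read_camera("wrist");i=d["img"];cv2.imwrite("pics/w1.png",i[:,:,::-1]);print(d["fx"],d["cx"],d["cy"],np.round(d["world_from_camera"],3).tolist());print(ctrl.sense()["ee_pos"])
```

```text
371.64829954431775 315.24820557797466 234.51355470174522 [[0.964, 0.259, 0.064, 0.377], [0.267, -0.934, -0.236, -0.102], [-0.002, 0.245, -0.97, 0.257], [0.0, 0.0, 0.0, 1.0]]
[ 0.39570302 -0.17129732  0.07899499]
```

View pics/w1.png

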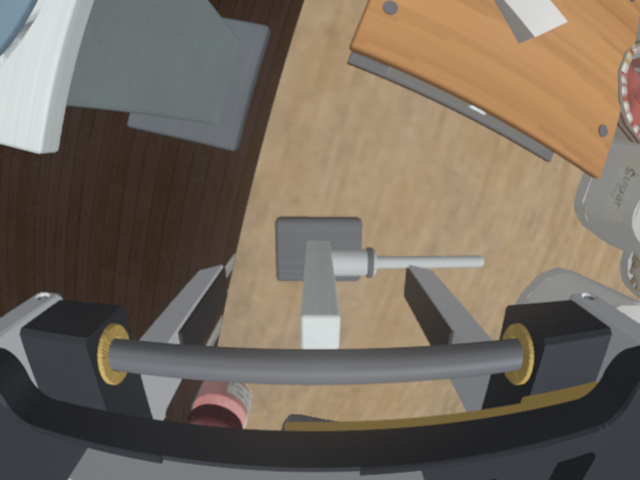

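The wrist view shows the post centred between the fingers (about column 320) and the pin level to (483,262). The hole shows as a bright spot in the plate at (478,109).

Request:
move_arm(hand=[40,10,10,10,10], translation=[[0,0,0],[0,0,0],[0,0,0],[0,0,0],[0,0,0]], roll=[0,0,0,0,0], squeeze=30)

```text
clock: 3.38
ee_pos: [0.3953, -0.171, 0.0783]
tool_rot: [3.142, -0.0, 1.84]
ft_force: [0.2, 0.5, 0.0]
width: 0.0475
grip_force: 0.0
```

```bash
cat >> h.py <<'E'
def fish(d,uv):
    M=d["world_from_camera"];p=np.array([uv[0]-d["cx"],uv[1]-d["cy"]]);r=np.hypot(*p);th=r/d["fx"]
    return M[:3,3],M[:3,:3]@[*(p/r*np.sin(th)),np.cos(th)]
def fz(d,uv,z):
    o,r=fish(d,uv);return o+r*(z-o[2])/r[2]
E
python3 - <<'E'
from h import *
np.set_printoptions(precision=4,suppress=True)
d=ctrl.read_camera("wrist")
print("hole",fz(d,(478,109),.035),"tip",fz(d,(483,262),.035),"roof",fz(d,(351,48),.07),fz(d,(600,178),.07),"rail",fz(d,(350,64),.01),fz(d,(548,159),.01))
f=[fz(d,p,.012) for p in[(276,218),(360,218),(361,280),(278,280)]];print("foot",np.mean(f,0),f)
E
```

```text
hole [ 0.4683 -0.0512  0.035 ] tip [ 0.5061 -0.1451  0.035 ] roof [ 0.3807 -0.0508  0.07  ] [ 0.5518 -0.0653  0.07  ] rail [ 0.3843 -0.0453  0.01  ] [ 0.5478 -0.0588  0.01  ]
foot [ 0.3983 -0.1723  0.012 ] [array([ 0.3644, -0.1585,  0.012 ]), array([ 0.4192, -0.1433,  0.012 ]), array([ 0.4332, -0.1859,  0.012 ]), array([ 0.3765, -0.2016,  0.012 ])]
```

Request:
move_arm(hand=[10,10,10,10,10], translation=[[0,0,0],[0,0,0],[0,0,0],[0,0,0],[0,0,0]], roll=[0,0,0,0,0])

```text
clock: 4.05
ee_pos: [0.3953, -0.1709, 0.0782]
tool_rot: [3.142, -0.0, 1.84]
ft_force: [0.6, 0.8, -1.1]
width: 0.0159
grip_force: 30.0
```

Request:
move_arm(hand=[10,10,10,10,10], translation=[[0,0,3],[0,-5,3],[0,-15,3],[10,-15,3],[20,-15,3]], roll=[0,8,18,28,38])

```text
clock: 4.68
ee_pos: [0.4148, -0.1857, 0.0808]
tool_rot: [-3.141, -0.002, 2.509]
ft_force: [-0.5, -0.6, -5.1]
width: 0.0161
grip_force: 30.0
```

Request:
move_arm(hand=[10,10,10,10,10], translation=[[10,0,0],[15,0,0],[20,0,0],[25,3,-1],[25,5,-1]], roll=[10,18,26,31.6,31.6])

```text
clock: 5.3
ee_pos: [0.4398, -0.1806, 0.0798]
tool_rot: [3.141, -0.001, 3.054]
ft_force: [0.4, -1.0, -4.0]
width: 0.0155
grip_force: 30.0
```

Run:
```python
from h import *
import cv2
d=ctrl.read_camera("wrist");i=d["img"];cv2.imwrite("pics/w2.png",i[:,:,::-1]);s=ctrl.sense();print(s["ee_pos"],s["tool_rot"],s["ft_force"])
```

```text
[ 0.43968946 -0.18034756  0.07978814] [ 3.14077340e+00 -1.49688043e-03  3.05358367e+00] [-0.2332655   0.32570936 -4.75246632]
```

View pics/w2.png

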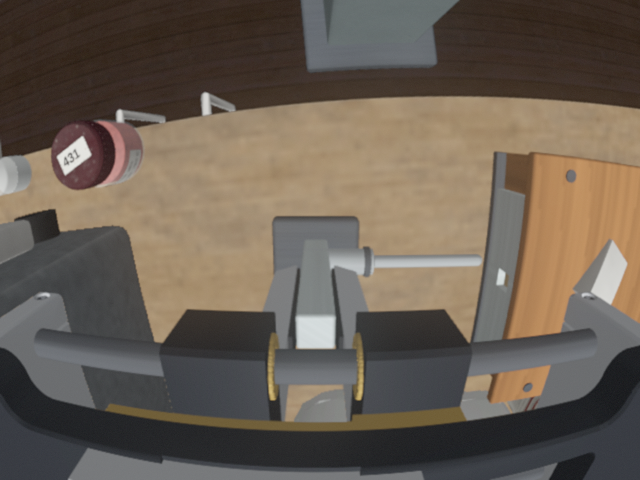

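The pin tip is at (480,261), a little short of the plate. The hole is at (502,277), slightly to world +x of the pin line.

Run:
```python
from h import *
np.set_printoptions(precision=4,suppress=True)
d=ctrl.read_camera("wrist")
t=fz(d,(480,261),.037);h=fz(d,(502,277),.035);p=fz(d,(372,262),.037)
r=[fz(d,(530,153),.07),fz(d,(491,400),.07)];l=[fz(d,(496,153),.01),fz(d,(472,350),.01)]
ang=lambda v:np.degrees(np.arctan2(v[1],v[0]))
print(t,h,h-t,"pinyaw",ang(t-p),"roof",ang(r[1]-r[0]),r,"rail",ang(l[1]-l[0]),l)
```

```text
[ 0.4529 -0.0702  0.037 ] [ 0.4676 -0.0508  0.035 ] [ 0.0147  0.0195 -0.002 ] pinyaw 84.64687338583337 roof -4.27762670478546 [array([ 0.3798, -0.053 ,  0.07  ]), array([ 0.5472, -0.0656,  0.07  ])] rail -4.876820964447114 [array([ 0.3827, -0.0447,  0.01  ]), array([ 0.5418, -0.0583,  0.01  ])]
```

Request:
move_arm(hand=[10,10,10,10,10], translation=[[1,8,0],[1.5,16,0],[2,21,0],[2,24.5,0],[2,24.5,0]], roll=[0,0,0,0,0])

```text
clock: 6.02
ee_pos: [0.4424, -0.1567, 0.0805]
tool_rot: [-3.14, 0.0, 3.055]
ft_force: [-0.9, -2.6, -4.7]
width: 0.0155
grip_force: 30.0
```

Request:
move_arm(hand=[10,10,10,10,10], translation=[[2,-0.2,0],[4,-0.4,0],[6,-0.5,0],[8,-0.7,0],[8,-0.7,0]], roll=[0,0,0,0,0])

```text
clock: 6.65
ee_pos: [0.4506, -0.1573, 0.0803]
tool_rot: [-3.141, 0.0, 3.055]
ft_force: [-2.0, -1.9, -3.8]
width: 0.0163
grip_force: 30.0
```

Request:
move_arm(hand=[10,10,10,10,10], translation=[[0.5,0,0],[1,-0.1,0],[1.5,-0.1,0],[2,-0.2,0],[2,-0.2,0]], roll=[0,0,0,0,0])

```text
clock: 7.28
ee_pos: [0.4527, -0.1575, 0.0805]
tool_rot: [-3.141, 0.001, 3.055]
ft_force: [-0.8, -2.3, -3.8]
width: 0.016
grip_force: 30.0
```

Request:
move_arm(hand=[10,10,10,10,10], translation=[[0.5,0,0],[1,-0.1,0],[1.5,-0.1,0],[2,-0.2,0],[2,-0.2,0]], roll=[0,0,0,0,0])

```text
clock: 7.9
ee_pos: [0.4546, -0.1574, 0.0804]
tool_rot: [3.141, 0.001, 3.054]
ft_force: [0.8, -0.5, -4.4]
width: 0.0156
grip_force: 30.0
```

Request:
move_arm(hand=[10,10,10,10,10], translation=[[0.5,0,0],[1,-0.1,0],[1.5,-0.1,0],[1.5,-0.1,0],[1.5,-0.1,0]], roll=[0,0,0,0,0])

```text
clock: 8.52
ee_pos: [0.4555, -0.1575, 0.0801]
tool_rot: [3.141, -0.001, 3.055]
ft_force: [0.6, -1.1, -4.5]
width: 0.016
grip_force: 30.0
```

Request:
move_arm(hand=[10,10,10,10,10], translation=[[0.2,2,0],[0.3,4,0],[0.5,6,0],[0.5,6,0],[0.5,6,0]], roll=[0,0,0,0,0])

```text
clock: 9.15
ee_pos: [0.4563, -0.1517, 0.0803]
tool_rot: [-3.142, -0.0, 3.055]
ft_force: [0.3, -0.4, -5.2]
width: 0.0158
grip_force: 30.0
```

Request:
move_arm(hand=[10,10,10,10,10], translation=[[0.4,5,0],[0.9,10,0],[1.3,15,0],[1.7,20,0],[2.2,25,0]], roll=[0,0,0,0,0])

```text
clock: 9.78
ee_pos: [0.4586, -0.1265, 0.0804]
tool_rot: [-3.141, 0.0, 3.055]
ft_force: [-0.6, -2.3, -3.9]
width: 0.0156
grip_force: 30.0
```

Request:
move_arm(hand=[10,10,10,10,10], translation=[[0.4,6,0],[1,12,0],[1.6,18,0],[2,24,0],[2.4,28,0]], roll=[0,0,0,0,0])

```text
clock: 10.4
ee_pos: [0.461, -0.0983, 0.0804]
tool_rot: [3.142, 0.0, 3.055]
ft_force: [0.3, -3.3, -3.6]
width: 0.0163
grip_force: 30.0
```

Run:
```python
from h import *
import cv2
a=ctrl.read_camera("top")["img"][200:300,205:335,::-1];cv2.imwrite("pics/t2.png",cv2.resize(a,None,fx=6,fy=6,interpolation=cv2.INTER_CUBIC))
```

```text
(no output)
```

View pics/t2.png

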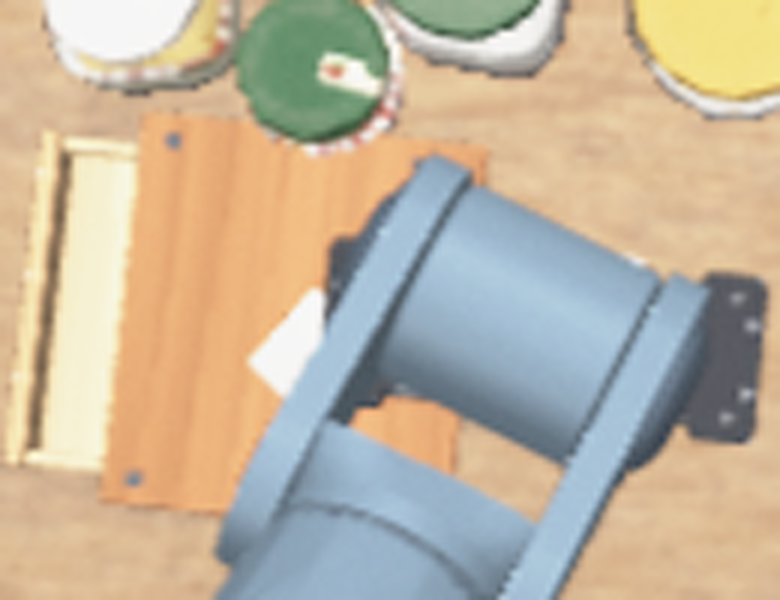

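The drawer is about 42 mm out: its front edge is at (45,135)–(12,460) against the roof edge at (140,115)–(103,500). Backing the tool out now.

Request:
move_arm(hand=[10,10,10,10,10], translation=[[-0.5,-6,0],[-1.6,-18,0],[-2.7,-31,0],[-3.8,-44,0],[-5,-57,0]], roll=[0,0,0,0,0])

```text
clock: 11.08
ee_pos: [0.4556, -0.1568, 0.0802]
tool_rot: [3.141, -0.0, 3.054]
ft_force: [-0.5, 0.9, -4.0]
width: 0.0161
grip_force: 30.0
```

Request:
move_arm(hand=[10,10,10,10,10], translation=[[-1.2,-13,0],[-2.3,-26,0],[-3.4,-37,0],[-4,-43,0],[-4,-43,-0.5]], roll=[0,0,0,0,0])

```text
clock: 11.7
ee_pos: [0.4519, -0.199, 0.0798]
tool_rot: [3.142, 0.0, 3.054]
ft_force: [0.1, -0.9, -3.9]
width: 0.0159
grip_force: 30.0
```

Request:
move_arm(hand=[10,10,10,10,10], translation=[[0,0,-0.4],[0,0,-0.8],[0,0,-1.2],[0,0,-1.4],[0,0,-1.4]], roll=[0,0,0,0,0])

```text
clock: 12.32
ee_pos: [0.4519, -0.1986, 0.0784]
tool_rot: [3.142, -0.0, 3.055]
ft_force: [0.2, 0.4, -4.5]
width: 0.0158
grip_force: 30.0
```

Not yet down; lowering gently.

Request:
move_arm(hand=[10,10,10,10,10], translation=[[0,0,-0.2],[0,0,-0.4],[0,0,-0.6],[0,0,-0.7],[0,0,-0.7]], roll=[0,0,0,0,0])

```text
clock: 12.95
ee_pos: [0.452, -0.1987, 0.0782]
tool_rot: [3.142, -0.0, 3.055]
ft_force: [-2.9, 2.4, 4.1]
width: 0.0158
grip_force: 30.0
```

Request:
move_arm(hand=[22,40,60,70,70], translation=[[0,0,0],[0,0,0],[0,0,0],[0,0,0],[0,0,0]], roll=[0,0,0,0,0])

```text
clock: 13.58
ee_pos: [0.4519, -0.1987, 0.0777]
tool_rot: [-3.142, 0.0, 3.055]
ft_force: [-0.5, 0.6, 0.4]
width: 0.0583
grip_force: 0.0
```

Request:
move_arm(hand=[70,70,70,70,70], translation=[[0,0,15],[0,0,45],[0,0,80],[0,0,115],[0,0,140]], roll=[0,0,0,0,0])

```text
clock: 14.2
ee_pos: [0.4524, -0.1991, 0.2208]
tool_rot: [-3.14, 0.003, 3.055]
ft_force: [0.2, -0.7, 0.8]
width: 0.0701
grip_force: 0.0
```

Request:
move_arm(hand=[36,36,36,36,36], translation=[[6,40,0],[12,95,0],[18,155,0],[22,215,0],[26,270,0]], roll=[0,0,0,0,0])

```text
clock: 14.82
ee_pos: [0.478, 0.0733, 0.2192]
tool_rot: [-3.142, 0.002, 3.055]
ft_force: [0.5, 0.3, 0.1]
width: 0.036
grip_force: 0.0
```

Request:
move_arm(hand=[36,36,36,36,36], translation=[[2,40,-20],[4,62,-50],[4,62,-80],[4,62,-80],[4,62,-80]], roll=[0,0,0,0,0])

```text
clock: 15.45
ee_pos: [0.4829, 0.1332, 0.1395]
tool_rot: [3.141, 0.002, 3.055]
ft_force: [1.2, -0.8, -0.0]
width: 0.0362
grip_force: 0.0
```

Run:
```python
from h import *
import cv2
d=ctrl.read_camera("wrist");i=d["img"];cv2.imwrite("pics/w3.png",i[:,:,::-1]);s=ctrl.sense();print(s["ee_pos"],s["tool_rot"])
```

```text
[0.48316995 0.13309738 0.13977203] [3.14116352 0.00322485 3.05440117]
```

View pics/w3.png

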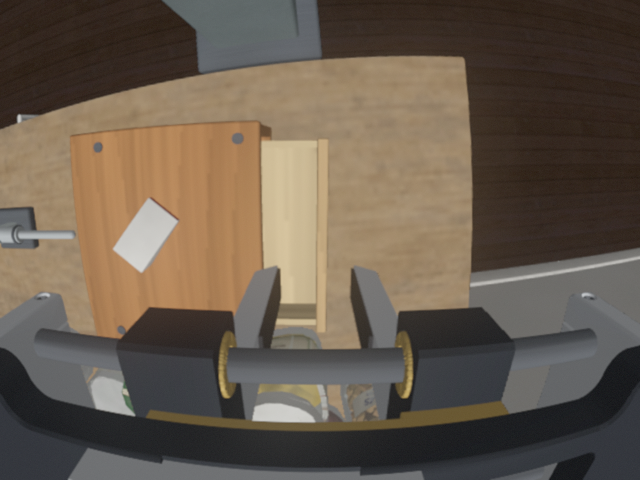

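The drawer wall's top edge lies at columns 317–328, rows 140–330, between the fingertips at about (270,268) and (365,268). The tool is standing upright at the left.

Run:
```python
from h import *
np.set_printoptions(precision=4,suppress=True)
d=ctrl.read_camera("wrist")
w=[fz(d,p,.058) for p in[(317.5,140),(327.5,140),(316,330),(326.5,331)]];print(w,np.mean(w,0),"roof",fz(d,(262,235),.07),"toolfoot",fz(d,(36,228),.012))
```

```text
[array([0.4113, 0.1408, 0.058 ]), array([0.4118, 0.1477, 0.058 ]), array([0.5564, 0.1273, 0.058 ]), array([0.5581, 0.1355, 0.058 ])] [0.4844 0.1378 0.058 ] roof [0.4726 0.0968 0.07  ] toolfoot [ 0.4578 -0.1597  0.012 ]
```

Request:
move_arm(hand=[36,36,36,36,36], translation=[[0,4,-20],[0,4,-50],[0,4,-80],[0,4,-103],[0,4,-103]], roll=[0,0,0,0,0])

```text
clock: 16.18
ee_pos: [0.4813, 0.137, 0.0343]
tool_rot: [-3.141, -0.002, 3.054]
ft_force: [-0.6, -0.3, 0.2]
width: 0.0358
grip_force: 0.0
```

Request:
move_arm(hand=[5,5,5,5,5], translation=[[0,0,0],[0,0,0],[0,0,0],[0,0,0],[0,0,0]], roll=[0,0,0,0,0], squeeze=15)

```text
clock: 16.8
ee_pos: [0.4826, 0.1375, 0.0356]
tool_rot: [3.141, 0.001, 3.055]
ft_force: [-1.6, 1.0, 6.0]
width: 0.0081
grip_force: 15.0
```

Request:
move_arm(hand=[5,5,5,5,5], translation=[[0.7,8,0],[1.5,17,0],[2.3,27,0],[3.2,37,0],[3.9,45,0]], roll=[0,0,0,0,0])

```text
clock: 17.42
ee_pos: [0.4868, 0.1821, 0.0356]
tool_rot: [-3.141, 0.002, 3.055]
ft_force: [0.7, -3.0, 5.2]
width: 0.0079
grip_force: 15.0
```

Request:
move_arm(hand=[5,5,5,5,5], translation=[[0.2,2,0],[0.4,4,0],[0.5,6,0],[0.6,7,0],[0.6,7,0]], roll=[0,0,0,0,0])

```text
clock: 18.05
ee_pos: [0.4872, 0.1863, 0.0355]
tool_rot: [-3.135, 0.001, 3.057]
ft_force: [-1.6, -13.2, 8.1]
width: 0.0079
grip_force: 15.0
```

Request:
move_arm(hand=[15,30,36,36,36], translation=[[0,0,0],[0,0,0],[0,0,0],[0,0,0],[0,0,0]], roll=[0,0,0,0,0])

```text
clock: 18.68
ee_pos: [0.4862, 0.1894, 0.0346]
tool_rot: [-3.142, -0.0, 3.055]
ft_force: [0.7, 0.3, -1.0]
width: 0.0359
grip_force: 0.0
```

Request:
move_arm(hand=[36,36,36,36,36], translation=[[0,0,15],[0,0,50],[0,0,100],[0,0,150],[0,0,180]], roll=[0,0,0,0,0])

```text
clock: 19.3
ee_pos: [0.4875, 0.1896, 0.2191]
tool_rot: [3.14, 0.005, 3.055]
ft_force: [-0.3, 0.3, -0.6]
width: 0.0357
grip_force: 0.0
```

Run:
```python
from h import *
import cv2
a=ctrl.read_camera("scene")["img"];t=ctrl.read_camera("top")["img"]
r=lambda z:cv2.resize(z,(400,400),interpolation=cv2.INTER_CUBIC)
cv2.imwrite("pics/f.png",np.hstack([r(a[160:310,210:360]),r(t[180:320,180:320])])[:,:,::-1])
```

```text
(no output)
```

View pics/f.png

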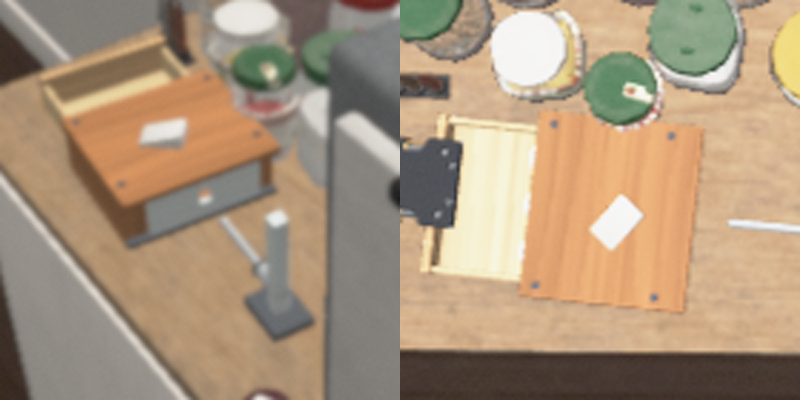

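The drawer is fully open: its front edge is at (445,118) and the roof edge at (540,112) in the top half of the picture. The tool is upright at (277,270) in the scene half, and the wedge is still on the roof.

```bash
python3 -c "
from plant import ctrl
print(ctrl.hand_in())"
```

```text
the job is handed in; nothing more can be done
None
```

I pushed the drawer out through the hole in the back plate, stood the tool upright clear of the box, and pulled the drawer open until it hit its stop. The job was handed in at about 19 s, with the wedge still on the roof and nothing seen disturbed.

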